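# Slide the clay roof finial into the empty rack bay

## Robot

A 6-joint arm with a two-finger parallel gripper is mounted at the origin on the work surface. World frame = base frame: x ahead of the robot, y to its left, z up, the work surface at z = 0. Lengths are in m, angles in rad, forces in N, time in s.
With the tool pointing down it reaches from about 0.35 to 0.975 m from the base axis. Payload 4.9 kg.
Tool frame: the origin (TCP) lies midway between the tips of the shut fingers; the grasp point (between the pads) lies 19 mm behind it; z points along the fingers, y is the line along which they close (so a half turn about z gives the same grasp; the last joint's range is limited). The gripper opens to 85 mm and grips with 20 to 120 N. Pads are 22 mm wide; open, the fingers measure 114 mm over their backs; the gripper's body (76 mm by 85 mm) begins 54 mm behind the grasp point. The pads swing forward as they close: fully open they stand 13 mm farther back than shut.
Start: joints at [-0.119, 0.053, 1.613, -0, 1.476, -0.119], TCP at [0.625, 0, 0.231] pointing down, gripper open.
Joint ranges: [-3.01, 3.01], [-1.01, 2.22], [0.06, 2.58], [-1.02, 4.17], [0.09, 2.62], [-3.14, 3.14]. Speed limits (rad/s): [2.57, 2.57, 3.14, 3.14, 3.14, 3.14].

## Interface

Orientations are given as a rotation vector (axis times angle).
In Python, from station import ctrl, optics, job gives the robot as it stands.
- The arm moves only by the shell command python3 -m jog 'ROWS' [OPENING] [FORCE]. ROWS is JSON, a list of rows, each a list of 2 entries, a list of its own where there are three numbers: the shift along the tool's x, y, z in m, then the turn, a rotation vector about the tool's x, y, z in rad. A call has 1 to 5 rows; each row is the pose to reach, as a shift and turn from the pose commanded when the call began, along the tool's axes at that moment; what a row does not reach only later rows make up. A row lasts 1/10 s, in which the tool goes at most 50 mm and 8.59 degrees, less where a joint would pass 70% of its speed; a pose out of reach is approached as far as the arm can. A call with a gripper value outside its range is refused whole. OPENING is the opening, from 0 (shut) to 1 (fully open), set as the call begins (- or left out, the last holds). The fingers move at their own pace and stop on an object; FORCE is the grip in N (left out, the last holds). Time passes only in rows, so rows that repeat a pose let the fingers close. It gives the time, the measured TCP pose, the force, the opening and the grip force at its end, in the units of the state.
- ctrl.get_obs(): the state, without advancing time (a new reading comes with each control period).
- optics.get_image(name): name is "scene" or "side" or "wrist"; returns a dict with "image" (384x512x3 uint8, blue, green, red), "fx", "fy", "cx", "cy" (pixels), "rvec" (rotation vector, rad) and "tvec" (3), from world to camera coordinates, as OpenCV has them; the wrist camera has in their place "mount" (4x4, takes a point from camera to tool coordinates, whose origin is the TCP and whose axes are the flange's). Camera axes: x right, y down, z forward; pixel columns grow to the right and rows downward; lengths in m; the calibration is good to about 2 mm. A picture is of the moment at which its call begins: read the wrist's pose just before it. There is no depth.
- job.finish_job(): hands the job in; it is judged then, once.
The state is a dict: "t": time; "q": joint angles; "dq": joint speeds; "effort": joint torques, N m; "tool_pos": TCP position; "tool_rot": TCP orientation; "contact_force": force on the tool from outside, world axes, zero at the start; "wrist_torque": the same for the moment, N m; "opening": finger opening in m; "grip_force": force on a finger pad.
Only numpy, scipy, OpenCV 4.12 (cv2) and the standard library are available. Lean on these libraries where they do the work, as an engineer would, in place of code of your own. Each camera call takes 0.05 s, during which the arm holds its last target. There are 200 camera calls.

## Task

Push the tall roof finial that stands alone on the open bench across the bench top into the empty bay of the timber rack, until its foot rests against the rack's back board. Its black glaze is not dry and must not be touched by any part of the robot, so push only on the plain clay foot, low down: slide it, never lift or carry it, keep it upright, leave everything else on the bench where it is, and finish with the robot clear of everything.

Things in the scene. Friction and masses are not known exactly. Their poses are not given: they have to be found in the camera images.
- finial: the finial to slide, standing free between robot and rack: a round roof ornament 300 mm tall, about 0.7 kg, sliding with ordinary dry friction. Its lowest 50 mm is a plain orange clay foot, an upright cylinder 86 mm across, the only part to be touched. Origin at the centre of its underside (bench level), z up; its yaw does not matter
- finial_top: the wet black-glazed upper part of that finial, rigidly joined to the foot, same origin and axes as finial: it runs from 50 to 300 mm above the bench, at most 54 mm across (at 140 to 165 mm up), 36 mm at the neck (75 to 105 mm up). Not to be touched by the robot
- rack: fixed timber rack on the bench, without a floor. Three bays side by side at y = -132, 0, +132 mm, each 102 mm wide; x points in from their open mouths to the back board (inner face x = +45 mm, 20 mm thick, 60 mm high, 440 mm long). Origin at bench level, in the middle bay. A foot touching the back board has its centre at x = +2 mm
- rack_mouth (a point): point of the rack at bench level, midway along the line of its dividers' front ends, at x = -10 mm of the rack; same axes. The four dividers are 30 mm wide, 30 mm high and run from here 55 mm in to the back board, at y = -198, -66, 66 and 198 mm
- spot: flat red painted disc, 60 mm across, 1 mm thick, no obstacle, on the bench in the empty bay: its origin is at x = 0 of the rack in the middle of that bay. It marks the place for the finial
- finial_b: a roof finial identical to the first (300 mm tall, round foot 86 mm across), already standing in one of the rack's bays; origin at the centre of its underside; leave it alone
- finial_c: another roof finial identical to the first (300 mm tall, round foot 86 mm across), already standing in one of the rack's bays; origin at the centre of its underside; leave it alone
- ridge_tile: loose half-round terracotta tile, 220 mm long, about 150 mm wide, about 60 mm high, to the left of the work; origin under its centre; leave it alone
- trowel: loose trowel lying on the bench to the right of the work, about 275 mm long, 85 mm wide, under 45 mm high; origin at the handle end of the steel blade, x towards the blade's tip; leave it alone
- float: loose wooden hand float lying right of the rack, 240 mm long (its x), 110 mm wide, 73 mm high; origin under its centre; leave it alone
- mallet: loose hammer lying at the left near the robot, along its x axis; leave it alone
- bottle: blue plastic bottle, 70 mm across, 200 mm tall, standing left of the rack; origin at the centre of its underside; leave it alone

How it is judged:
At the end, for the whole second after the job is handed in: the finial stands upright and still on the bench in the empty bay, its centre within 13 mm of the red disc's and its foot no more than 7 mm from the back board; everything else within 15 mm of where it was (horizontal distance between finial and spot below 0.013 m and x of finial in the frame of rack above -0.005 m and angle between finial's own z axis and vertical below 0.05 rad and height (world z) of finial below 0.005 m and linear speed of finial below 0.01 m/s and distance of each of finial_b, finial_c, ridge_tile, trowel, float, mallet, bottle from where it was at the start of the episode below 0.015 m); the robot touches nothing.
It fails at once if the black-glazed upper part is touched by the robot (contact force between any of the fingers, the arm and finial_top above 0.3 N).
It fails at once if the finial is lifted off the bench (height (world z) of finial above 0.012 m).
It fails at once if the finial tips by more than 0.2 rad (angle between finial's own z axis and vertical above 0.2 rad).
It fails at once if another thing on the bench is moved by more than 15 mm or tipped (distance of any of finial_b, finial_c, ridge_tile, trowel, float, mallet, bottle from where it was at the start of the episode above 0.015 m or angle between any of finial_b, finial_c, bottle's own z axis and vertical above 0.2 rad).
It also fails if it takes over 64 s, if anything falls off the work surface, if the arm or the gripper's body presses on something with over 40 N, if the wrist force passes 120 N, or if a joint passes its speed limit or range.

## Working session

There is one attempt and no reset: what is moved stays moved. The work goes in short steps, Python scripts to look and compute and a shell command to move; the robot and the scene stay as the last step left them, time stands still between calls to the robot, and variables do not carry over. Pictures are saved under pics/ and viewed, at most 10 in all, crops included, and the job is handed in when it is done.

```bash
mkdir -p pics; ls; python3 - <<'E'
from station import ctrl, optics
import cv2
print({k:(v if not hasattr(v,'round') else v) for k,v in ctrl.get_obs().items()})
for n in("scene","side"):
    d=optics.get_image(n); cv2.imwrite(f"pics/{n}0.png",d["image"]); print({k:v for k,v in d.items() if k!="image"})
E
```

```text
pics
{'t': 0.0, 'q': array([-1.19002028e-01,  5.33179850e-02,  1.61430027e+00,  1.00012834e-05,
        1.47602712e+00, -1.18981696e-01]), 'dq': array([ 5.85580957e-05, -6.45050494e-04, -2.20353260e-03, -2.36458216e-03,
        3.75587321e-05, -5.50090791e-04]), 'effort': array([ 2.70554956e-04, -3.93670499e+01, -3.70175600e+01, -1.62778279e-04,
        6.93513779e-03, -6.06393527e-06]), 'tool_pos': array([6.24367356e-01, 7.75945120e-05, 2.30083388e-01]), 'tool_rot': array([-2.22031936e+00, -2.22027209e+00,  1.97991253e-03]), 'contact_force': array([-0.03824859,  0.23316394, -0.5050923 ]), 'wrist_torque': array([ 0.00605188, -0.0136996 , -0.05982003]), 'grip_force': 0.0, 'opening': 0.08567503886455927}
{'fx': 361.8455231950246, 'fy': 361.8455231950246, 'cx': 252.32886149357805, 'cy': 191.8406655883442, 'rvec': array([ 1.79020972,  1.80319552, -0.70330383]), 'tvec': array([-0.02834235, -0.35670847,  1.58329823])}
{'fx': 477.718836068742, 'fy': 477.718836068742, 'cx': 252.51013070119677, 'cy': 192.5448800717302, 'rvec': array([ 2.24113941, -0.79043272,  0.35598225]), 'tvec': array([-0.38798105,  0.25080943,  1.11759758])}
```

View pics/scene0.png

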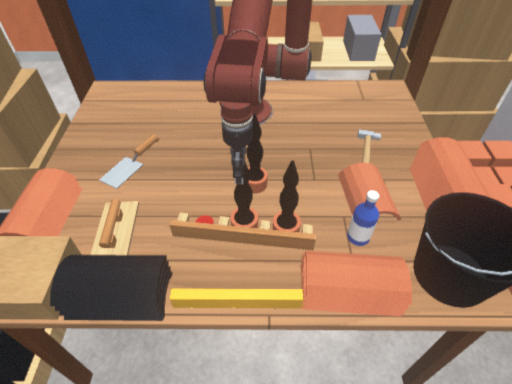

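View pics/side0.png

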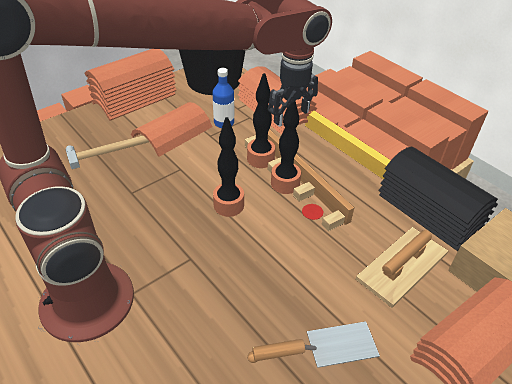

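The scene view shows the free finial's foot at (257,180). The red spot is at (205,219) and the rack runs from (172,230) to (314,242). In the side view the foot is at (229,203) and the spot at (312,212), in the robot's right-hand bay. I'll zoom in for exact edges.

```bash
cat > h.py <<'E'
import numpy as np, cv2
from station import ctrl, optics
def ray(d,uv,z):
    R=cv2.Rodrigues(d["rvec"])[0]; c=-R.T@d["tvec"]
    v=R.T@np.array([(uv[0]-d["cx"])/d["fx"],(uv[1]-d["cy"])/d["fy"],1]); return (c+v*(z-c[2])/v[2])
def proj(d,P):
    K=np.array([[d["fx"],0,d["cx"]],[0,d["fy"],d["cy"]],[0,0,1.]])
    return cv2.projectPoints(np.float64(P),d["rvec"],d["tvec"],K,None)[0][:,0]
E
python3 - <<'E'
from h import *
for n,(a,b,c,e) in {"scene":(160,330,150,260),"side":(200,380,110,240)}.items():
    d=optics.get_image(n); im=d["image"]
    cv2.imwrite(f"pics/{n}1.png",cv2.resize(im[c:e,a:b],None,fx=4,fy=4,interpolation=cv2.INTER_CUBIC))
    hsv=cv2.cvtColor(im,cv2.COLOR_BGR2HSV)
    m=(((hsv[...,0]<5)|(hsv[...,0]>174))&(hsv[...,1]>200)&(hsv[...,2]>120)).astype(np.uint8)
    k,l,s,ce=cv2.connectedComponentsWithStats(m)
    for i in range(1,k):
        if s[i,4]>40: print(n,s[i],ce[i],ray(d,ce[i],.001))
E
```

```text
(no output)
```

View pics/scene1.png

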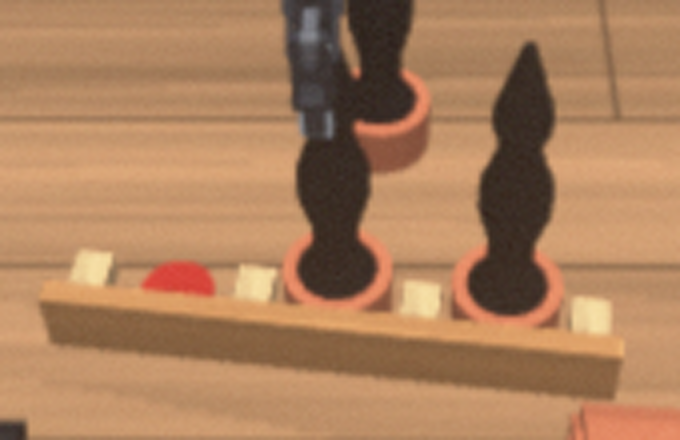

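View pics/side1.png

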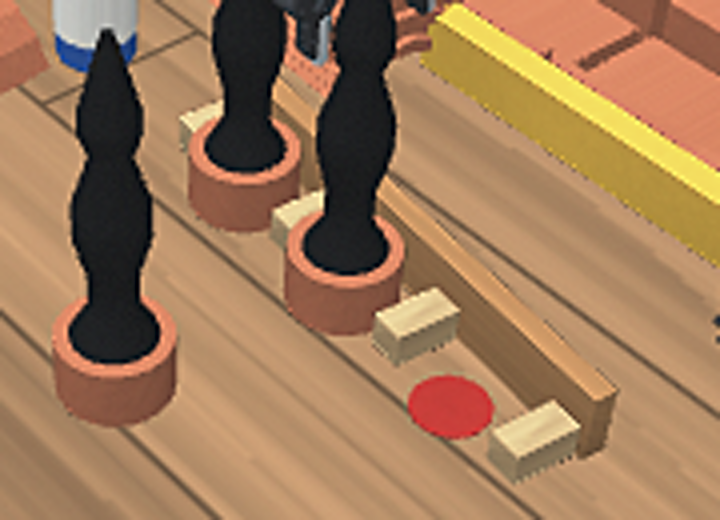

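In the scene crop, the board's front top corners are at (44,284) and (623,340), and the right back top corner is at (622,355). In the side crop the spot is centred at (451,407) and the free foot spans x 53–177 with its bottom at 424. The end divider's front bottom is at (498,480), and the board's top front and back corners are at (590,405) and (617,392).

```bash
cat >> h.py <<'E'
def cyl(x,y,r=.043,h=.05):
    t=np.linspace(0,2*np.pi,181); return np.array([[x+r*np.cos(a),y+r*np.sin(a),z] for z in(0,h) for a in t])
E
python3 - <<'E'
from h import *
from scipy.optimize import least_squares
S=optics.get_image("scene");D=optics.get_image("side")
f=lambda p,a,b:np.array([(p[0]+.5)/4-.5+a,(p[1]+.5)/4-.5+b])
sc=lambda *p:f(p,160,150); sd=lambda *p:f(p,200,110)
spot=ray(D,sd(451,407),.001); print("spot",spot, "tip",ray(D,sd(106,32),.3))
# rack points (rack frame)
L=[(S,sc(44,284),(.045,-.22,.06)),(S,sc(623,340),(.045,.22,.06)),(S,sc(622,355),(.065,.22,.06)),
   (D,sd(590,405),(.045,-.22,.06)),(D,sd(617,392),(.065,-.22,.06)),(D,sd(583,455),(.045,-.22,0)),
   (D,sd(489,440),(-.01,-.183,.03)),(D,sd(502,456),(-.01,-.213,.03)),(D,sd(373,327),(-.01,-.051,.03)),(D,sd(389,341),(-.01,-.081,.03)),
   (S,sc(74,250),(-.01,-.213,.03)),(S,sc(113,254),(-.01,-.183,.03)),(S,sc(572,296),(-.01,.183,.03)),(S,sc(611,299),(-.01,.213,.03))]
def rk(p):
    c,s=np.cos(p[2]),np.sin(p[2]); R=np.array([[c,-s,0],[s,c,0],[0,0,1]])
    return np.concatenate([proj(d,[R@np.array(P)+[p[0],p[1],0]])[0]-uv for d,uv,P in L])
r=least_squares(rk,[spot[0],spot[1]+.13,0],x_scale=[.01,.01,.01],loss='soft_l1');print("rack",r.x,np.abs(r.fun).max());p=r.x
print("bay x0",p[0]+.132*np.sin(p[2]),p[1]-.132*np.cos(p[2]))
def ft(q):
    a=proj(D,cyl(*q));b=proj(S,cyl(*q))
    return [a[:,0].min()-sd(53,0)[0],a[:,0].max()-sd(177,0)[0],a[:,1].max()-sd(0,424)[1],b[:,0].max()-sc(431,0)[0],b[:,1].max()-sc(0,171)[1]]
r=least_squares(ft,[.6,0],x_scale=.01);print("foot",r.x,r.fun)
E
```

```text
spot [ 0.6146722  -0.12541795  0.001     ] tip [0.44536773 0.03926116 0.3       ]
rack [ 0.6291903   0.00817076 -0.11673816] 3.7250150227666268
bay x0 0.6138158403499067 -0.12293082610038933
foot [0.44683946 0.04099702] [-0.6028704  -0.22425316  0.34075238 -0.37681667  1.39962721]
```

```bash
python3 - <<'E'
from h import *
o=ctrl.get_obs();print(proj(optics.get_image("side"),[o["tool_pos"]]),proj(optics.get_image("scene"),[o["tool_pos"]]))
w=optics.get_image("wrist");print(w["mount"].round(3),w["fx"])
D=optics.get_image("side");S=optics.get_image("scene")
a=-.1167;ux=np.array([np.cos(a),np.sin(a)]);uy=np.array([-ux[1],ux[0]])
sp=np.array([.6145,-.1245])
im=D["image"].copy(); im2=S["image"].copy()
for d,I in((D,im),(S,im2)):
    for c in(sp,sp+.132*uy,sp+.264*uy,np.array([.447,.041])):
        cv2.polylines(I,[cv2.convexHull(proj(d,cyl(*c)).astype(np.float32)).astype(int)],True,(0,255,0))
        cv2.circle(I,tuple(proj(d,[[*c,.3]])[0].astype(int)),2,(255,0,255),-1)
cv2.imwrite("pics/ov.png",np.hstack([cv2.resize(im[60:250,190:390],None,fx=2,fy=2),cv2.resize(im2[80:270,150:350],None,fx=2,fy=2)]))
E
```

```text
[[290.78326563 121.59467787]] [[238.87203723 174.3029162 ]]
[[-0.001 -0.956 -0.295  0.075]
 [ 1.    -0.001 -0.001  0.   ]
 [ 0.    -0.295  0.956 -0.142]
 [ 0.     0.     0.     1.   ]] 316.59018308177434
```

View pics/ov.png

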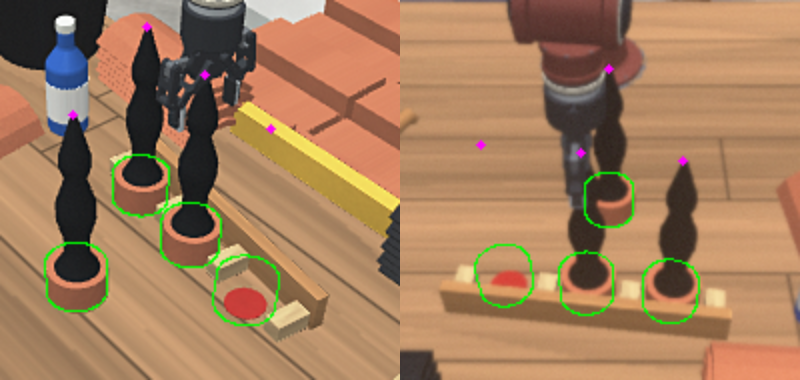

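The overlay agrees with the feet and tips in both views. It also shows the middle finial's tip standing between the open fingers, so the tool has to go straight up first.

```bash
cat >> h.py <<'E'
from scipy.spatial.transform import Rotation as Ro
def Rt(h,th):
    u=np.array([np.cos(h),np.sin(h),0]);z=np.array([0,0,1.])
    tz=u*np.sin(th)-z*np.cos(th);tx=-(u*np.cos(th)+z*np.sin(th));return Ro.from_matrix(np.c_[tx,np.cross(tz,tx),tz])
def rel(pos,R=None):
    o=ctrl.get_obs();C=Ro.from_rotvec(o["tool_rot"]);R=R or C
    print("t",o["t"],"rel",C.inv().apply(np.array(pos)-o["tool_pos"]).round(4),(C.inv()*R).as_rotvec().round(4))
E
python3 -m jog '[[[0,0,-0.04],[0,0,0]],[[0,0,-0.08],[0,0,0]],[[0,0,-0.12],[0,0,0]],[[0,0,-0.12],[0,0,0]]]' 0.6
python3 - <<'E'
from h import *
S=optics.get_image("scene")
for n,uv in dict(tile=[(342,170),(396,214),(345,192),(375,214)],mallet=[(368,132),(366,160)]).items(): print(n,[ray(S,p,.02).round(3)[:2] for p in uv])
F=np.array([.447,.041]);W=np.array([.54,-.1158]);u=(W-F)/np.linalg.norm(W-F);h=np.arctan2(u[1],u[0]);print(h,np.linalg.norm(W-F))
P=F-u*.13; print(P); rel([*P,.33],Rt(h,np.radians(35)))
E
```

```text
t: 0.95
tool_pos: [0.6273, -0.0002, 0.3601]
tool_rot: [2.214, 2.214, 0.013]
contact_force: [0.4, -0.7, 0.7]
opening: 0.0512
grip_force: 0.0
tile [array([0.392, 0.355]), array([0.594, 0.497]), array([0.499, 0.349]), array([0.594, 0.43 ])]
mallet [array([0.176, 0.492]), array([0.339, 0.451])]
-1.0354567451977716 0.18230534824848119
[0.38068269 0.15281241]
t 1.0 rel [ 0.153  -0.2459  0.0242] [-0.1559 -0.5929 -0.5207]
```

```bash
python3 -m jog '[[[0.153,-0.246,0],[-0.156,-0.593,-0.521]],[[0.153,-0.246,0],[-0.156,-0.593,-0.521]],[[0.153,-0.246,0],[-0.156,-0.593,-0.521]],[[0.153,-0.246,0],[-0.156,-0.593,-0.521]],[[0.153,-0.246,0],[-0.156,-0.593,-0.521]]]'
python3 - <<'E'
from h import *
print(ctrl.get_obs()["q"].round(2)); h=-1.0355
rel([.381,.153,.33],Rt(h,np.radians(35)))
E
```

```text
t: 1.5
tool_pos: [0.4108, 0.1322, 0.3501]
tool_rot: [1.335, 2.258, -0.388]
contact_force: [0.1, 1.7, -1.1]
opening: 0.0514
grip_force: 0.0
[ 0.49 -0.47  1.94 -0.57  1.65 -0.07]
t 1.5 rel [ 0.0382 -0.0161 -0.0007] [-0.0154 -0.0411 -0.0279]
```

```bash
python3 -m jog '[[[0.038,-0.016,-0.001],[-0.015,-0.041,-0.028]],[[0.038,-0.016,-0.001],[-0.015,-0.041,-0.028]],[[0.038,-0.016,-0.001],[-0.015,-0.041,-0.028]],[[0.038,-0.016,-0.001],[-0.015,-0.041,-0.028]]]'
python3 - <<'E'
from h import *
print(ctrl.get_obs()["q"].round(2))
rel([.381,.153,.06],Rt(-1.0355,np.radians(35)))
E
```

```text
t: 1.9
tool_pos: [0.3838, 0.1525, 0.3318]
tool_rot: [1.285, 2.243, -0.401]
contact_force: [-0.1, 0.4, 0.4]
opening: 0.0512
grip_force: 0.0
[ 0.59 -0.5   1.99 -0.61  1.66  0.  ]
t 1.9 rel [ 0.1565 -0.0024  0.2222] [-0.0019 -0.0039 -0.0045]
```

```bash
python3 -m jog '[[[0.031,0,0.044],[0,0,0]],[[0.062,0,0.088],[0,0,0]],[[0.093,0,0.133],[0,0,0]],[[0.125,0,0.178],[0,0,0]],[[0.156,-0.002,0.222],[0,0,0]]]'
python3 -m jog '[[[0,0,0],[0,0,0]],[[0,0,0],[0,0,0]]]'
python3 - <<'E'
from h import *
print(ctrl.get_obs()["q"].round(2))
rel([.381,.153,.02],Rt(-1.0355,np.radians(35)))
im=optics.get_image("wrist")["image"];im2=optics.get_image("side")["image"]
cv2.imwrite("pics/w1.png",cv2.resize(np.hstack([im,im2]),(800,300)))
E
```

```text
t: 2.4
tool_pos: [0.3832, 0.1527, 0.0808]
tool_rot: [1.289, 2.241, -0.399]
contact_force: [0.7, -0.9, 0.3]
opening: 0.0511
grip_force: 0.0
t: 2.6
tool_pos: [0.3825, 0.1527, 0.0825]
tool_rot: [1.286, 2.243, -0.403]
contact_force: [-0.3, 0.1, 0.7]
opening: 0.0512
grip_force: 0.0
[ 0.59 -0.24  2.24 -0.64  1.26  0.3 ]
t 2.6 rel [ 0.0365 -0.0011  0.0507] [-0.0034 -0.0031 -0.0046]
```

View pics/w1.png

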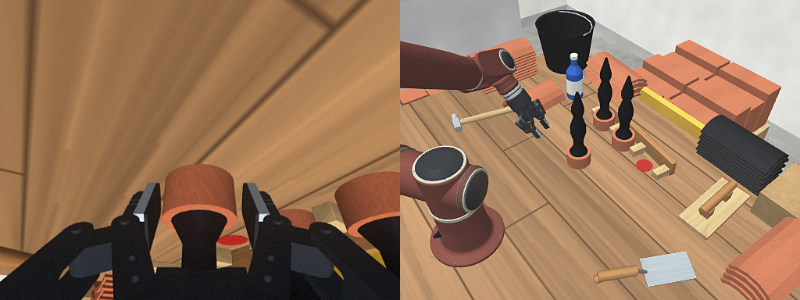

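The wrist picture shows the clay foot centred between the fingers (foot x≈199, finger midpoint ≈202), with the glaze well clear. Next I lower the fingers and look again.

```bash
python3 -m jog '[[[0.018,0,0.025],[0,0,0]],[[0.036,-0.001,0.05],[0,0,0]],[[0.036,-0.001,0.05],[0,0,0]],[[0.036,-0.001,0.05],[0,0,0]]]'
python3 - <<'E'
from h import *
F=np.array([.447,.041]);u=np.array([np.cos(-1.0355),np.sin(-1.0355)])
o=ctrl.get_obs();print(o["q"].round(2),"ahead,side",u@(F-o["tool_pos"][:2]),np.cross(u,F-o["tool_pos"][:2]))
rel([*(F-u*.06),.02],Rt(-1.0355,np.radians(35)))
E
```

```text
t: 3.1
tool_pos: [0.3818, 0.1549, 0.0226]
tool_rot: [1.284, 2.242, -0.397]
contact_force: [0.8, 1.1, 0.7]
opening: 0.0513
grip_force: 0.0
[ 0.59 -0.12  2.26 -0.68  1.14  0.4 ] ahead,side 0.13125673687087186 -0.0020208942516546854
t 3.1 rel [-0.057  -0.0018  0.0428] [ 0.0017 -0.0035 -0.0052]<stdin>:3: DeprecationWarning: Arrays of 2-dimensional vectors are deprecated. Use arrays of 3-dimensional vectors instead. (deprecated in NumPy 2.0)
```

```bash
python3 -m jog '[[[-0.02,-0.001,0.014],[0,0,0]],[[-0.04,-0.002,0.028],[0,0,0]],[[-0.057,-0.002,0.04],[0,0,0]],[[-0.057,-0.002,0.04],[0,0,0]],[[-0.057,-0.002,0.04],[0,0,0]]]'
python3 -m jog '[[[-0.005,0,0.0035],[0,0,0]],[[-0.01,0,0.007],[0,0,0]],[[-0.015,0,0.0105],[0,0,0]],[[-0.02,0,0.014],[0,0,0]],[[-0.025,0,0.0175],[0,0,0]]]'
python3 - <<'E'
from h import *
o=ctrl.get_obs();print(o["q"].round(2))
W=np.array([.54,-.1158]);u=np.array([np.cos(-1.0355),np.sin(-1.0355)])
rel([*(W-u*.046),.02],Rt(-1.0355,np.radians(35)))
im=optics.get_image("wrist")["image"];im2=optics.get_image("side")["image"]
cv2.imwrite("pics/w2.png",np.hstack([cv2.resize(im,(400,300)),cv2.resize(im2[60:260,180:400],(400,364))[:300]]))
E
```

```text
t: 3.6
tool_pos: [0.4154, 0.0937, 0.0223]
tool_rot: [1.286, 2.241, -0.396]
contact_force: [-0.5, 0.2, -0.8]
opening: 0.0514
grip_force: 0.0
t: 4.1
tool_pos: [0.4294, 0.0672, 0.0195]
tool_rot: [1.285, 2.245, -0.398]
contact_force: [-2.6, 4.9, 2.8]
opening: 0.0511
grip_force: 3.0
[ 0.34 -0.15  2.29 -0.72  1.01  0.21]
t 4.1 rel [-0.1383  0.0024  0.095 ] [ 0.0001 -0.0059 -0.004 ]
```

View pics/w2.png

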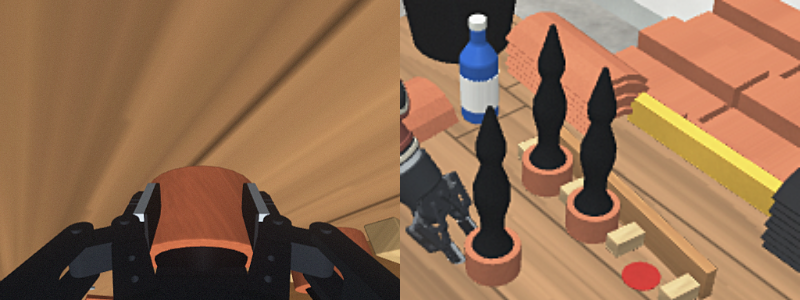

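The fingers cradle the foot evenly, the push force is about 6 N, and the finial is upright with the glaze clear. Pushing on.

```bash
python3 -m jog '[[[-0.007,0,0.0048],[0,0,0]],[[-0.014,0,0.0096],[0,0,0]],[[-0.021,0,0.0144],[0,0,0]],[[-0.028,0,0.0192],[0,0,0]],[[-0.035,0.001,0.024],[0,0,0]]]'
python3 -m jog '[[[-0.007,0,0.0048],[0,0,0]],[[-0.014,0,0.0096],[0,0,0]],[[-0.021,0,0.0144],[0,0,0]],[[-0.028,0,0.0192],[0,0,0]],[[-0.035,0.001,0.024],[0,0,0]]]'
python3 - <<'E'
from h import *
o=ctrl.get_obs();print(o["q"].round(2))
W=np.array([.54,-.1158]);u=np.array([np.cos(-1.0355),np.sin(-1.0355)])
rel([*(W-u*.046),.02],Rt(-1.0355,np.radians(35)))
E
```

```text
t: 4.7
tool_pos: [0.451, 0.0308, 0.0194]
tool_rot: [1.285, 2.246, -0.4]
contact_force: [-4.1, 5.8, 1.8]
opening: 0.0511
grip_force: 3.2
t: 5.2
tool_pos: [0.4732, -0.0053, 0.0194]
tool_rot: [1.285, 2.246, -0.401]
contact_force: [-3.6, 5.8, 2.3]
opening: 0.0511
grip_force: 3.1
[ 0.14 -0.12  2.27 -0.74  0.89  0.06]
t 5.2 rel [-0.0687  0.0014  0.0468] [-0.0021 -0.0057 -0.0033]
```

```bash
python3 -m jog '[[[-0.007,0,0.0048],[0,0,0]],[[-0.014,0,0.0096],[0,0,0]],[[-0.021,0,0.0144],[0,0,0]],[[-0.028,0,0.0192],[0,0,0]],[[-0.035,0.001,0.024],[0,0,0]]]'
python3 -m jog '[[[-0.007,0,0.0048],[0,0,0]],[[-0.014,0,0.0096],[0,0,0]],[[-0.02,0,0.0138],[0,0,0]],[[-0.026,0,0.018],[0,0,0]],[[-0.03,0,0.0208],[0,0,0]]]'
python3 -m jog '[[[0.04,0,-0.028],[0,0,0]],[[0.08,0,-0.056],[0,0,0]],[[0.08,0,-0.056],[0,0,0]],[[0.08,0,-0.056],[0,0,0]]]'
cat > loc.py <<'E'
from h import *
from scipy.optimize import minimize
def seg(n,box=None):
    d=optics.get_image(n);hsv=cv2.cvtColor(d["image"],cv2.COLOR_BGR2HSV)
    return d,hsv
def show(name,x,y):
    out=[]
    for n in("side","scene"):
        d=optics.get_image(n);I=d["image"];c=proj(d,[[x,y,.03]])[0].astype(int);k=32
        out.append(cv2.resize(I[c[1]-k:c[1]+k,c[0]-k:c[0]+k],(400,400),interpolation=cv2.INTER_CUBIC));print(n,"crop origin",c-k,"scale 6.25")
    cv2.imwrite(name,np.hstack(out))
E
python3 - <<'E'
from loc import *
print(ctrl.get_obs()["tool_pos"]); show("pics/l1.png",.55,-.11)
E
```

```text
t: 5.7
tool_pos: [0.4953, -0.0414, 0.0194]
tool_rot: [1.285, 2.246, -0.401]
contact_force: [-3.1, 5.1, 1.4]
opening: 0.0514
grip_force: 3.0
t: 6.2
tool_pos: [0.514, -0.0729, 0.0195]
tool_rot: [1.285, 2.246, -0.401]
contact_force: [-3.8, 5.4, 0.7]
opening: 0.0511
grip_force: 3.0
t: 6.6
tool_pos: [0.465, 0.012, 0.0207]
tool_rot: [1.28, 2.246, -0.401]
contact_force: [-0.3, 0.0, 0.9]
opening: 0.0515
grip_force: 0.0
[0.46503261 0.011955   0.02068892]
side crop origin [260 179] scale 6.25
scene crop origin [176 169] scale 6.25
```

View pics/l1.png

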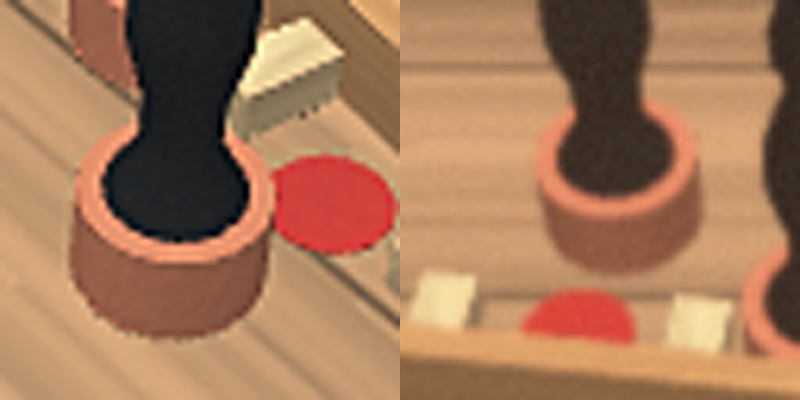

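The finial has moved to just in front of the bay and is upright. In the side half of the crop its foot spans x 70–272 with the bottom at y 339. In the scene half it spans 137–303 with the bottom at 275. The spot is at side (330,204) and scene x≈180.

```bash
python3 - <<'E'
from h import *
from scipy.optimize import least_squares
D=optics.get_image("side");S=optics.get_image("scene")
px=lambda v,o:o+(v+.5)/6.25-.5
def ft(q):
    a=proj(D,cyl(*q));b=proj(S,cyl(*q))
    return [a[:,0].min()-px(70,260),a[:,0].max()-px(272,260),a[:,1].max()-px(339,179),b[:,0].min()-px(137,176),b[:,0].max()-px(303,176),b[:,1].max()-px(275,169)]
r=least_squares(ft,[.54,-.11],x_scale=.01);F=r.x;print("foot",F,r.fun)
sp=ray(D,(px(330,260),px(204,179)),.001);print("spot",sp,"scene x err",proj(S,[sp])[0,0]-px(180,176))
a=-.1167;ux=np.array([np.cos(a),np.sin(a)]);uy=np.array([-ux[1],ux[0]])
for s in(sp[:2],np.array([.6145,-.1245])): print("in rack axes, spot-foot",ux@(s-F),uy@(s-F))
g=np.array([.6145,-.1245])+.002*ux-F;h=np.arctan2(g[1],g[0]);print("heading",h,np.linalg.norm(g))
P=F-np.array([np.cos(a),np.sin(a)])*.13;print(P);rel([*P,.06],Rt(a,np.radians(35)))
E
```

```text
foot [ 0.53333226 -0.1047599 ] [-0.73062295  0.10107498 -0.11099302 -0.61843837  0.04938845  0.56998284]
spot [ 0.61510053 -0.12500077  0.001     ] scene x err -1.4113704709822343
in rack axes, spot-foot 0.08356885254899805 -0.010582488385902445
in rack axes, spot-foot 0.08291409958553864 -0.010155048393826716
heading -0.23572671463519682 0.08551917513811584
[ 0.40421649 -0.08962331]
t 6.8 rel [-0.0675 -0.1036 -0.0007] [-0.5275 -0.0028 -0.7585]
```

```bash
python3 - <<'E'
from h import *
F=np.array([.5333,-.1048]);h=-.22;u=np.array([np.cos(h),np.sin(h)])
rel([*(F-u*.095),.03],Rt(h,np.radians(35)))
E
```

```text
t 6.8 rel [-0.0615 -0.0695  0.0317] [-0.4684 -0.0029 -0.6737]
```

```bash
python3 -m jog '[[[-0.01,-0.02,0],[-0.1,0,-0.144]],[[-0.02,-0.04,0.006],[-0.2,0,-0.288]],[[-0.035,-0.06,0.014],[-0.3,0,-0.432]],[[-0.05,-0.07,0.022],[-0.4,0,-0.575]],[[-0.0615,-0.0695,0.0317],[-0.468,-0.003,-0.674]]]'
python3 -m jog '[[[0,0,0],[0,0,0]]]'
cat > s.py <<'E'
from h import *
o=ctrl.get_obs();print(o["q"].round(2))
F=np.array([.5333,-.1048]);h=-.22;u=np.array([np.cos(h),np.sin(h)])
d=F-o["tool_pos"][:2];print("ahead",u@d,"left",u[0]*d[1]-u[1]*d[0])
rel([*(F-u*.055),.02],Rt(h,np.radians(35)))
E
python3 s.py
```

```text
t: 7.3
tool_pos: [0.4353, -0.0663, 0.0271]
tool_rot: [0.701, 2.479, -0.205]
contact_force: [0.6, -0.2, -0.5]
opening: 0.0516
grip_force: 0.0
t: 7.4
tool_pos: [0.4356, -0.0677, 0.0276]
tool_rot: [0.71, 2.477, -0.207]
contact_force: [0.2, 0.0, 0.5]
opening: 0.0516
grip_force: 0.0
[-0.2  -0.53  2.54 -0.33  0.61 -1.  ]
ahead 0.10347748287698126 left -0.014867716041961708
t 7.4 rel [-0.0382  0.002   0.0341] [-0.186  -0.0311 -0.2814]
```

```bash
sed -i 's/u\*.055),.02/u*.072),.025/' s.py; python3 s.py|tail -1
```

```text
t 7.4 rel [-0.0276 -0.0036  0.0211] [-0.186  -0.0311 -0.2814]
```

```bash
python3 -m jog '[[[-0.014,-0.002,0.0105],[-0.05,-0.01,-0.08]],[[-0.0276,-0.0036,0.021],[-0.1,-0.015,-0.15]],[[-0.0276,-0.0036,0.021],[-0.186,-0.031,-0.281]],[[-0.0276,-0.0036,0.021],[-0.186,-0.031,-0.281]],[[-0.0276,-0.0036,0.021],[-0.186,-0.031,-0.281]]]'
python3 s.py
```

```text
t: 7.9
tool_pos: [0.4631, -0.0865, 0.024]
tool_rot: [0.274, 2.521, -0.084]
contact_force: [0.1, -0.6, -0.4]
opening: 0.0511
grip_force: 0.0
[-0.41 -0.48  2.52  0.23  0.51 -1.93]
ahead 0.07245548183731769 left -0.0025413956043044642
t 7.9 rel [-0.0009 -0.0025 -0.0005] [ 0.0035 -0.0032  0.0025]
```

```bash
python3 -m jog '[[[-0.0066,-0.001,0.005],[0,0,0]],[[-0.0132,-0.0025,0.01],[0,0,0]],[[-0.0198,-0.0025,0.0147],[0,0,0]],[[-0.0264,-0.0025,0.0193],[0,0,0]],[[-0.033,-0.0025,0.024],[0,0,0]]]'
python3 -m jog '[[[-0.0066,0,0.0046],[0,0,0]],[[-0.0132,0,0.0092],[0,0,0]],[[-0.0198,0,0.0138],[0,0,0]],[[-0.0264,0,0.0184],[0,0,0]],[[-0.033,0,0.023],[0,0,0]]]'
cat > s2.py <<'E'
from h import *
o=ctrl.get_obs();print(o["q"].round(2)); h=-.22;u=np.array([np.cos(h),np.sin(h)])
G=np.array([.6165,-.1237]);rel([*(G-u*.037),.02],Rt(h,np.radians(35)))
E
python3 s2.py
```

```text
t: 8.4
tool_pos: [0.5025, -0.0969, 0.0228]
tool_rot: [0.272, 2.523, -0.084]
contact_force: [-8.7, -0.6, 4.4]
opening: 0.0514
grip_force: 3.9
t: 8.9
tool_pos: [0.5413, -0.1048, 0.0224]
tool_rot: [0.272, 2.524, -0.083]
contact_force: [-10.4, 2.3, 7.6]
opening: 0.0512
grip_force: 5.3
[-0.37 -0.19  2.32  0.22  0.42 -1.91]
t 8.9 rel [-0.0319 -0.0023  0.025 ] [ 0.0046 -0.0059  0.0042]
```

```bash
python3 -m jog '[[[-0.005,0,0.0035],[0,0,0]],[[-0.01,0,0.007],[0,0,0]],[[-0.015,-0.001,0.0105],[0,0,0]],[[-0.02,-0.001,0.014],[0,0,0]]]'
python3 s2.py;  python3 - <<'E'
from loc import *
show("pics/l2.png",.60,-.12)
E
```

```text
t: 9.3
tool_pos: [0.5649, -0.1108, 0.0224]
tool_rot: [0.272, 2.524, -0.083]
contact_force: [-10.7, 2.4, 7.6]
opening: 0.0509
grip_force: 5.4
[-0.37 -0.12  2.26  0.22  0.41 -1.9 ]
t 9.3 rel [-0.0119 -0.0014  0.0112] [ 0.0047 -0.0058  0.0041]
side crop origin [276 173] scale 6.25
scene crop origin [172 181] scale 6.25
```

View pics/l2.png

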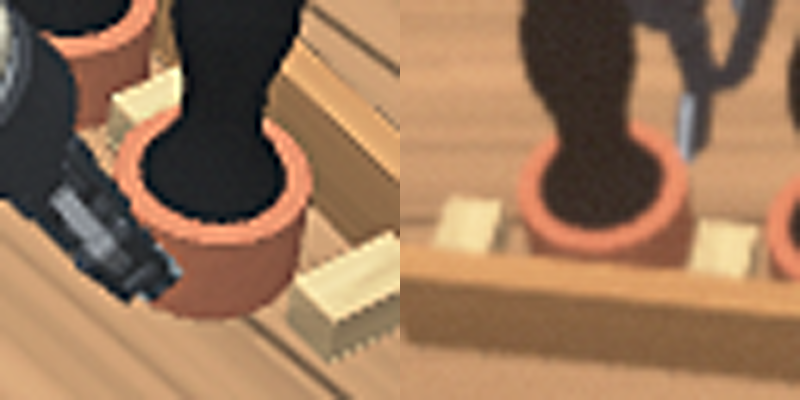

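The foot is entering the bay upright. In the scene half its rim spans x 519–693, right beside the +y divider (edge 693), and the other divider's edge is at 500. In the side half its right edge is at 312 and its bottom at 317.

```bash
python3 - <<'E'
from h import *
from scipy.optimize import least_squares
D=optics.get_image("side");S=optics.get_image("scene")
px=lambda v,o:o+(v+.5)/6.25-.5
def ft(q):
    a=proj(D,cyl(*q));b=proj(S,cyl(*q))
    return [a[:,0].max()-px(312,276),a[:,1].max()-px(317,173),b[:,0].min()-px(119,172),b[:,0].max()-px(293,172)]
r=least_squares(ft,[.59,-.11],x_scale=.01);F=r.x;print("foot",F,r.fun)
a=-.1167;ux=np.array([np.cos(a),np.sin(a)]);uy=np.array([-ux[1],ux[0]])
s=np.array([.6145,-.1240]);print("spot-foot",ux@(s-F),uy@(s-F))
t=ctrl.get_obs()["tool_pos"][:2];print("foot-tool rack axes",ux@(F-t),uy@(F-t))
E
```

```text
foot [ 0.60419289 -0.11771419] [-0.06148165 -0.04409827 -0.39073551  0.32057875]
spot-foot 0.010968894324934869 -0.005042943715038592
foot-tool rack axes 0.03923116466626172 -0.001924950313417966
```

```bash
python3 -m jog '[[[-0.003,-0.001,0.0021],[0,0,0]],[[-0.006,-0.002,0.0042],[0,0,0]],[[-0.009,-0.003,0.0063],[0,0,0]]]'
python3 -m jog '[[[-0.0015,-0.0005,0.001],[0,0,0]],[[-0.0015,-0.0005,0.001],[0,0,0]]]'
```

```text
t: 9.8
tool_pos: [0.5747, -0.116, 0.0225]
tool_rot: [0.271, 2.523, -0.082]
contact_force: [-6.3, 3.7, 5.4]
opening: 0.0513
grip_force: 4.6
t: 10.0
tool_pos: [0.5766, -0.117, 0.0226]
tool_rot: [0.271, 2.523, -0.083]
contact_force: [-4.4, 2.9, 2.3]
opening: 0.0511
grip_force: 3.1
```

```bash
for i in 1 2; do python3 -m jog '[[[-0.0012,0,0.0009],[0,0,0]],[[-0.0012,0,0.0009],[0,0,0]]]' | grep -E 'pos|contact'; done
```

```text
tool_pos: [0.5779, -0.1174, 0.0225]
contact_force: [-4.6, 2.4, 2.5]
tool_pos: [0.5792, -0.1177, 0.0224]
contact_force: [-7.8, 2.4, 5.2]
```

```bash
for i in 1 2 3; do python3 -m jog '[[[-0.0012,0,0.0009],[0,0,0]],[[-0.0012,0,0.0009],[0,0,0]]]' | grep -E 'pos|contact'; done
```

```text
tool_pos: [0.5797, -0.1177, 0.0217]
contact_force: [-16.5, 3.7, 10.7]
tool_pos: [0.5801, -0.1177, 0.0209]
contact_force: [-21.8, 4.2, 13.5]
tool_pos: [0.5804, -0.1177, 0.0206]
contact_force: [-39.6, 5.7, 28.5]
```

The force climbs sharply to about 40 N while the tool stands still, so the foot is on the back board. Backing off and checking.

```bash
python3 -m jog '[[[0.016,0,-0.012],[0,0,0]],[[0.04,0,-0.03],[0,0,0]],[[0.066,0,-0.05],[0,0,0]],[[0.08,0,-0.06],[0,0,0]],[[0.08,0,-0.06],[0,0,0]]]'
python3 - <<'E'
from loc import *
show("pics/l3.png",.61,-.12)
E
```

```text
t: 11.5
tool_pos: [0.4854, -0.0977, 0.026]
tool_rot: [0.272, 2.52, -0.085]
contact_force: [1.1, -1.0, -0.5]
opening: 0.0511
grip_force: 0.0
side crop origin [278 171] scale 6.25
scene crop origin [171 183] scale 6.25
```

View pics/l3.png

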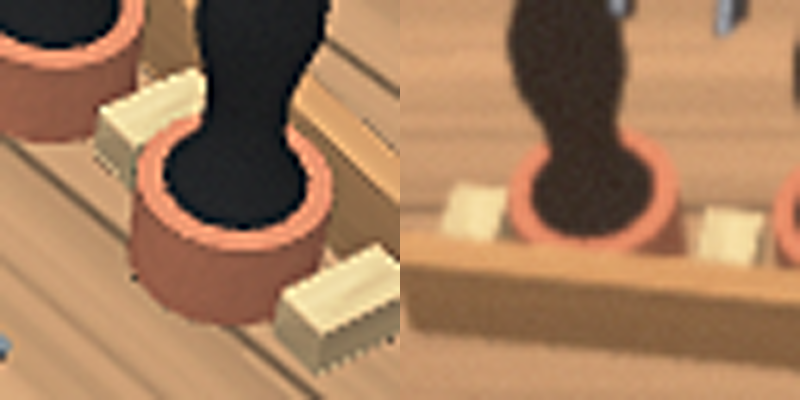

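The foot is now between the dividers against the board and upright: side x 130–332 with bottom 325, scene 508–682. The fingers are off it. One numeric check.

```bash
python3 - <<'E'
from h import *
from scipy.optimize import least_squares
D=optics.get_image("side");S=optics.get_image("scene")
px=lambda v,o:o+(v+.5)/6.25-.5
def ft(q):
    a=proj(D,cyl(*q));b=proj(S,cyl(*q))
    return [a[:,0].min()-px(130,278),a[:,0].max()-px(332,278),a[:,1].max()-px(325,171),b[:,0].min()-px(108,171),b[:,0].max()-px(282,171)]
F=least_squares(ft,[.61,-.12],x_scale=.01);print(F.fun);F=F.x
a=-.1167;ux=np.array([np.cos(a),np.sin(a)]);uy=np.array([-ux[1],ux[0]])
s=np.array([.6145,-.1240]);print(F,"spot-foot",ux@(s-F),uy@(s-F),ctrl.get_obs()["contact_force"].round(1))
E
```

```text
[-0.53331075  0.39928544 -0.13062741 -0.59766901  0.44986728]
[ 0.6184185  -0.12520803] spot-foot -0.004032500683058311 0.0007435646683191417 [-0.5  0.5 -0.9]
```

```bash
python3 -c "
from station import job
print(job.finish_job())"
```

```text
the job is handed in; nothing more can be done
None
```

The finial is in the empty bay with its foot against the back board, upright and by my camera fix about 4 mm from the red disc's centre; only the clay foot was pushed, the arm is clear, and the job is handed in (no verdict was returned).

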